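Clear the strip-down board and shelve the scraper

ROBOT

A 6-joint arm with a two-finger parallel gripper is mounted at the origin on the work surface. World frame = base frame: x ahead of the robot, y to its left, z up, the work surface at z = 0. Lengths are in mm, angles in rad, forces in N, time in s.
With the tool pointing down it reaches from about 275 to 750 mm from the base axis. Payload 10.2 kg.
Tool frame: the origin (TCP) lies between the finger pads; the fingertips stand 8 mm ahead of it and the grasp point (between the pads) lies 11 mm behind it; z points along the fingers, y is the line along which they close (so a half turn about z gives the same grasp; the last joint's range is limited). The gripper opens to 85 mm and grips with 20 to 120 N. Pads are 22 mm wide; open, the fingers measure 114 mm over their backs; the gripper's body (76 mm by 85 mm) begins 54 mm behind the grasp point. The pads swing forward as they close: fully open they stand 13 mm farther back than shut.
Start: joints at [-1.527, 0.313, 1.498, -0, 1.331, -0.223], TCP at [138.401, -506.435, 239.294] pointing down, gripper open.
Joint ranges: [-2.94, 2.94], [-0.97, 2.17], [0.19, 2.56], [-1.23, 4.37], [0.02, 3.11], [-2.88, 2.88]. Speed limits (rad/s): [2.39, 2.39, 3.01, 3.14, 3.14, 3.14].

INTERFACE

Orientations are given as a unit quaternion [w, x, y, z].
In Python, from rig import * gives the robot as it stands.
- The arm moves only by the shell command python3 -m handwheel 'ROWS' [FORCE]. ROWS is JSON, a list that holds one entry, the list of rows, each a list of 7 numbers: the shift along the world's x, y, z in mm, then the turn, a rotation vector about the world's x, y, z in degrees, then the opening, from -1 (shut) to 1 (fully open). A call has 1 to 8 rows; each row shifts and turns the commanded pose from where the row before left it; what a row does not reach is not made up. A row lasts 1/8 s, in which the tool goes at most 62.5 mm and 10.7 degrees, less where a joint would pass 70% of its speed; a pose out of reach is approached as far as the arm can. A call is refused whole if a number of a shift passes 62.5 or a number of a turn 10.7, either way. A call with a gripper value outside its range is refused whole. The fingers move at their own pace and stop on an object; FORCE is the grip in N (left out, the last holds). Time passes only in rows, so rows that do not move let the fingers close. It gives the time, the measured TCP pose, the force, the opening and the grip force at its end, in the units of the state.
- sense(): the state, without advancing time (a new reading comes with each control period).
- capture(name): name is "scene" or "top" or "wrist"; returns a dict with "image" (480x640x3 uint8, red, green, blue), "fx", "fy", "cx", "cy" (pixels), "rvec" (rotation vector, rad) and "tvec" (3), from world to camera coordinates, as OpenCV has them; the wrist camera has in their place "hand_eye" (4x4, takes a point from camera to tool coordinates, whose origin is the TCP and whose axes are the flange's). Camera axes: x right, y down, z forward; pixel columns grow to the right and rows downward; lengths in mm; the calibration is good to about 2 mm. A picture is of the moment at which its call begins: read the wrist's pose just before it. There is no depth.
- finish_job(): hands the job in; it is judged then, once.
The state is a dict: "time_s": time; "joints": joint angles; "dq": joint speeds; "tau": joint torques, N m; "eef_pos": TCP position; "ee_rot": TCP orientation; "force": force on the tool from outside, world axes, zero at the start; "wrist_torque": the same for the moment, N m; "grip_width": opening from 0.0 (shut) to 1.0 (fully open); "grip_force": force on a finger pad.
Only numpy, scipy, OpenCV 4.12 (cv2) and the standard library are available. Lean on these libraries where they do the work, as an engineer would, in place of code of your own. Each camera call takes 0.05 s, during which the arm holds its last target. There are 200 camera calls.

TASK

Pick up the red scraper block and wipe all four loose chips of broken casing off the sloping white board into the blue tray at its end; only the scraper may touch the chips, not the gripper. Then set the scraper down gently on the yellow pad, upright on its rubber foot, centred and in line with the two blocks beside it on the tool shelf, and let go. Leave those blocks and the meter, can and tape roll as they are.

Things in the scene. Friction and masses are not known exactly. Their poses are not given: they have to be found in the camera images.
- scraper: loose scraper block, 122 long x 30 thick x 70 mm high, 0.15 to 0.3 kg: red grip 110 mm long (20 to 70 mm up) on a black rubber foot 122 mm long. Stands on its foot on the table between robot and board. Origin at the centre of the underside; x along its length, y through its thickness (grip across this), z up. The same either way round
- board: fixed white board rising 24 degrees away from the robot. Frame on the slope: origin at the centre of the white face, 85 mm above the table; x uphill, y across, z square out of the face (face at z = 0; x -65 to 70 mm, y -130 to 130 mm). A blue lip along the lower edge (x -71 to -65 mm) is 10 mm proud. Top and both ends are open. Chips lie within 75 mm of the middle in y
- tray: fixed open blue steel tray standing level on the table at one end of the board, either the left or the right, with its near end 18 mm under the board's end. 170 (x) x 276 (y) x 30 mm high, walls 3 mm; origin at the centre of its underside. Its centre is 250 mm from the board's centre
- shelf: fixed low plywood tool shelf at the other end of the board, deck 30 mm above the table. Origin on the table; deck spans x -105 to 45 mm, y -97 to 97 mm. Three bays side by side at y = -62, 0 and 62 mm, all at x = -30 mm: the empty one is marked by the yellow pad, two hold blocks
- pad: thin fixed yellow pad marking the empty bay, 130 (x) x 40 (y) x 2 mm, on the shelf deck; origin at the centre of its underside (30 mm above the table), so the scraper's foot comes to rest 32 mm above the table. Blocks in the row lie lengthwise along x; 32 mm is free on either side of a centred scraper
- block_a: brown wooden block with cork foot, 122 x 30 x 70 mm, standing in a bay of the shelf; origin at the centre of its underside, x lengthwise. Leave alone
- block_b: pale wooden block with grey foot, 122 x 30 x 70 mm, standing in a bay of the shelf; origin at the centre of its underside, x lengthwise. Leave alone
- chip0: a loose chip of broken plastic casing, black, about 46 x 24 x 10 mm, lying flat on the sloping board at the start, its longer side roughly across the slope (along the board's y, within 0.4 rad); origin at the centre of its underside, x along the shorter side, y along the longer, z up out of the board. 20 g
- chip1: a loose chip of broken plastic casing, orange, about 42 x 26 x 9 mm, lying flat on the sloping board at the start, its longer side roughly across the slope (along the board's y, within 0.4 rad); origin at the centre of its underside, x along the shorter side, y along the longer, z up out of the board. 20 g
- chip2: a loose chip of broken plastic casing, black, about 44 x 22 x 10 mm, lying flat on the sloping board at the start, its longer side roughly across the slope (along the board's y, within 0.4 rad); origin at the centre of its underside, x along the shorter side, y along the longer, z up out of the board. 20 g
- chip3: a loose chip of broken plastic casing, grey, about 40 x 25 x 12 mm, lying flat on the sloping board at the start, its longer side roughly across the slope (along the board's y, within 0.4 rad); origin at the centre of its underside, x along the shorter side, y along the longer, z up out of the board. 20 g
- meter: bystander: orange test meter lying flat beyond the board, 90 x 150 x 45 mm, origin at the centre of its underside
- can: bystander: blue spray can with red cap, 58 mm across, 170 mm high, upright, origin at the centre of its underside
- tape: bystander: roll of dark green tape lying flat, 100 mm across, 48 mm high, origin at the centre of its underside
Not all that is in view belongs to the job. What is meant by the scraper is not pink or purple, and is the smaller of those in its own colour.

How it is judged (in metres and radians):
On the way:
1. all four chips have been wiped off the board and lie in the tray, while the scraper is off the shelf (x of chip0 in the frame of tray between -0.083 and 0.083 m and y of chip0 in the frame of tray between -0.136 and 0.136 m and z of each of chip0, chip1, chip2, chip3 in the frame of tray below 0.035 m and x of chip1 in the frame of tray between -0.083 and 0.083 m and y of chip1 in the frame of tray between -0.136 and 0.136 m and x of chip2 in the frame of tray between -0.083 and 0.083 m and y of chip2 in the frame of tray between -0.136 and 0.136 m and x of chip3 in the frame of tray between -0.083 and 0.083 m and y of chip3 in the frame of tray between -0.136 and 0.136 m and horizontal distance between scraper and pad above 0.05 m), for 0.2 s.
At the end, for the whole second after the job is handed in: All four chips lie at rest inside the tray (their centres within its walls and below 35 mm); the scraper stands released and at rest on its foot on the yellow pad, within 12 mm lengthwise and 8 mm sideways of its middle, turned less than 8 degrees from it and tilted less than 3.4 degrees (x of chip0 in the frame of tray between -0.083 and 0.083 m and y of chip0 in the frame of tray between -0.136 and 0.136 m and z of each of chip0, chip1, chip2, chip3 in the frame of tray below 0.035 m and x of chip1 in the frame of tray between -0.083 and 0.083 m and y of chip1 in the frame of tray between -0.136 and 0.136 m and x of chip2 in the frame of tray between -0.083 and 0.083 m and y of chip2 in the frame of tray between -0.136 and 0.136 m and x of chip3 in the frame of tray between -0.083 and 0.083 m and y of chip3 in the frame of tray between -0.136 and 0.136 m and linear speed of each of chip0, chip1, chip2, chip3 below 0.02 m/s and x of scraper in the frame of pad between -0.012 and 0.012 m and y of scraper in the frame of pad between -0.008 and 0.008 m and z of scraper in the frame of pad below 0.005 m and angle between the x axis of scraper and the x axis of pad, either way round below 0.14 rad and angle between scraper's own z axis and vertical below 0.06 rad and linear speed of scraper below 0.01 m/s); the robot touches nothing.
It fails at once if the robot itself touches a chip (contact force between any of the fingers, the arm and chip0 above 0.5 N or contact force between any of the fingers, the arm and chip1 above 0.5 N or contact force between any of the fingers, the arm and chip2 above 0.5 N or contact force between any of the fingers, the arm and chip3 above 0.5 N).
It fails at once if a bystander or one of the other blocks is moved by more than 15 mm or tipped over (distance of any of meter, can, tape, block_a, block_b from where it was at the start of the episode above 0.015 m or angle between any of meter, can, tape, block_a, block_b's own z axis and vertical above 0.3 rad).
It fails at once if the scraper is dropped (falls freely by more than about 20 mm) (linear speed of scraper above 0.6 m/s and contact force between the fingers and scraper below 0.1 N).
It also fails if it takes over 46 s, if anything falls off the work surface, if the arm or the gripper's body presses on something with over 40 N, if the wrist force passes 120 N, or if a joint passes its speed limit or range.

## Working session

There is one attempt and no reset: what is moved stays moved. The work goes in short steps, Python scripts to look and compute and a shell command to move; the robot and the scene stay as the last step left them, time stands still between calls to the robot, and variables do not carry over. Pictures are saved under pics/ and viewed, at most 10 in all, crops included, and the job is handed in when it is done.

```bash
mkdir -p pics; ls
python3 - <<'E'
from rig import *
import cv2,pickle
d={}
for n in("scene","top"):
    c=capture(n); d[n]=c
    cv2.imwrite(f"pics/{n}0.png",c["image"][:,:,::-1])
    print(n,c["fx"],c["fy"],c["cx"],c["cy"],c["rvec"],c["tvec"])
pickle.dump(d,open("c0.pkl","wb"))
print(sense())
E
```

```text
pics
scene 561.2805550638776 561.2805550638776 322.9468796675644 239.15007479020704 [ 1.58033078  2.28304065 -0.62499281] [ 128.9129402  -398.4093251  1577.52627896]
top 527.6481786852434 527.6481786852434 313.51826475701927 237.46075541146357 [ 2.13051379 -2.18042713  0.14697586] [  70.48204069  544.05748068 1506.32749527]
{'time_s': 0.1, 'joints': array([-1.52737516e+00,  3.13400544e-01,  1.49838864e+00,  4.42336745e-05,
        1.33100407e+00, -2.23390408e-01]), 'dq': array([ 1.38935423e-03, -2.58382209e-03, -2.13271000e-03,  7.21873432e-04,
       -2.67027730e-05,  6.62910492e-04]), 'tau': array([ 2.21032205e-03, -4.12896180e+01, -2.60141981e+01, -2.15635155e-04,
        3.04235691e-03,  1.36200845e-05]), 'eef_pos': array([ 138.41343873, -506.18766359,  238.77861198]), 'ee_rot': array([-5.95941535e-04,  9.91115159e-01,  1.33005189e-01,  7.53389047e-05]), 'force': array([-0.61179917,  0.08103376, -0.58853979]), 'wrist_torque': array([0.01273266, 0.04617601, 0.02128272]), 'grip_force': 0.0, 'grip_width': 1.0000681797046826}
```

View pics/scene0.png

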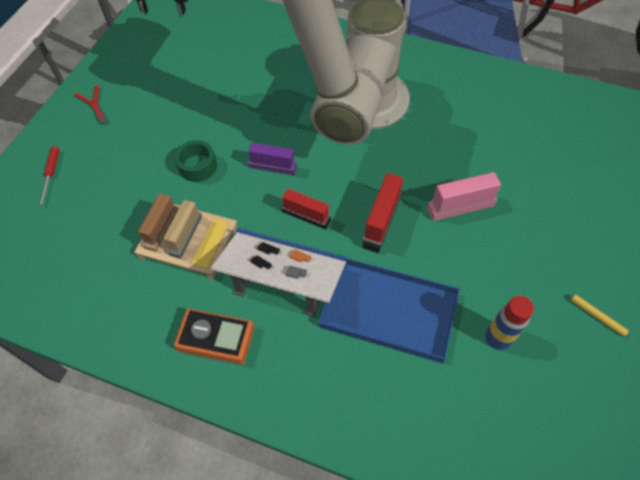

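View pics/top0.png

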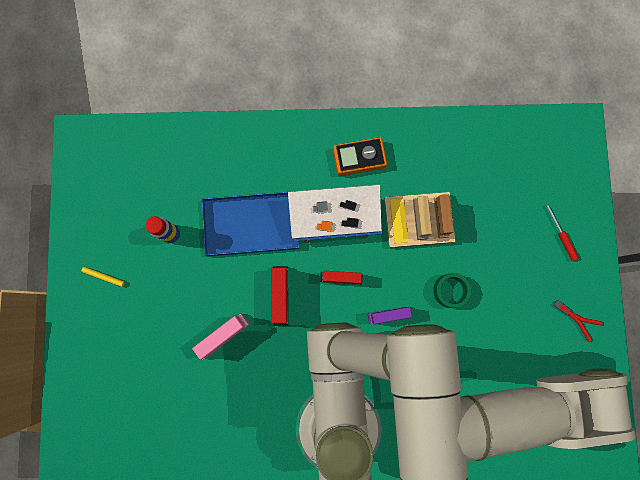

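The scene view shows the small red scraper at (306,207), the chips around (255-300,245-272) on the board, the tray on the right and the pad at (213,243). In the top view the scraper is at (342,277), chips at (322,207), (349,205), (326,227) and (351,223), the tray on the left and the pad at (399,219). The larger red block at (280,295) is a decoy.

```bash
cat > h.py <<'E'
import numpy as np,cv2,pickle
from scipy.spatial.transform import Rotation as R
def cam(c,st=None):
    """returns cam->world rotation, cam centre"""
    if "rvec" in c:
        r=R.from_rotvec(np.ravel(c["rvec"])).as_matrix(); return r.T,-r.T@np.ravel(c["tvec"])
    q=st["ee_rot"]; W=np.eye(4); W[:3,:3]=R.from_quat([q[1],q[2],q[3],q[0]]).as_matrix(); W[:3,3]=st["eef_pos"]
    M=W@np.array(c["hand_eye"]); return M[:3,:3],M[:3,3]
def ray(c,p,st=None):
    r,o=cam(c,st); d=r@np.array([(p[0]-c["cx"])/c["fx"],(p[1]-c["cy"])/c["fy"],1]); return o,d/np.linalg.norm(d)
def onz(c,p,z,st=None):
    o,d=ray(c,p,st); return o+d*(z-o[2])/d[2]
def proj(c,P,st=None):
    r,o=cam(c,st); q=(np.atleast_2d(P)-o)@r; return np.c_[q[:,0]/q[:,2]*c["fx"]+c["cx"],q[:,1]/q[:,2]*c["fy"]+c["cy"]]
def tri(*rays):
    A=np.zeros((3,3));b=np.zeros(3)
    for o,d in rays:
        Q=np.eye(3)-np.outer(d,d);A+=Q;b+=Q@o
    x=np.linalg.solve(A,b); return x,max(np.linalg.norm((np.eye(3)-np.outer(d,d))@(x-o)) for o,d in rays)
E
python3 - <<'E'
from h import *
np.set_printoptions(precision=1,suppress=True)
d=pickle.load(open("c0.pkl","rb"));t,s=d["top"],d["scene"]
for n,p,q in [("scraper",(342,275),(306,203)),("grey",(321,207),(295,271)),("blkL",(349,205),(261,262)),("orange",(326,226),(300,256)),("blkR",(351,223),(268,248)),("meter",(360,156),(213,335)),("can",(154,223),(519,304)),
 ("board corner near tray uphill",(289,190),(331,299)),("board corner shelf uphill",(380,185),(216,269)),("bshelf lo",(382,234),(237,236)),("btray lo",(293,240),(345,262)),
 ("tray far-left",(204,198),(445,359)),("tray near-left",(206,255),(458,288)),("pad",(399,219),(213,243)),("blockpale",(423,214),(180,220))]:
    print(n,*tri(ray(t,p),ray(s,q)),"top ray z30",onz(t,p,30)[:2])
E
```

```text
scraper [432.1 -18.9  59.8] 1.766519163091678 top ray z30 [434.4 -22.4]
grey [624.1  35.   95.6] 0.06475944116895282 top ray z30 [636.6  33.6]
blkL [628.3 -43.7  92.1] 0.9923210709608139 top ray z30 [640.7 -49.4]
orange [573.2  23.   67.5] 1.5975832176793958 top ray z30 [579.5  20.3]
blkR [580.2 -49.9  69.8] 0.5263469400536215 top ray z30 [586.7 -53.5]
meter [792.9 -89.1  18.5] 0.9468311910813281 top ray z30 [789.2 -87.1]
can [575.9 480.8 175.1] 1.6496141618911249 top ray z30 [600.  525.9]
board corner near tray uphill [668.9 128.2 117.9] 4.497895525616522 top ray z30 [690.  127.3]
board corner shelf uphill [ 681.2 -129.2   97.8] 5.331468749775266 top ray z30 [ 699.1 -143.5]
bshelf lo [ 553.  -144.8   23.3] 0.43609225163397675 top ray z30 [ 551.9 -143.5]
btray lo [538.6 118.4  41.1] 0.6340258194966781 top ray z30 [540.2 118.1]
tray far-left [672.5 384.4  22.7] 3.6559519918854058 top ray z30 [671.6 379.2]
tray near-left [502.6 374.2  23. ] 0.021384487447049454 top ray z30 [501.9 372.8]
pad [ 593.9 -191.6   29. ] 4.235543838545009 top ray z30 [ 595.4 -195.4]
blockpale [ 597.2 -252.7   99.2] 0.8816714426263671 top ray z30 [ 608.7 -267. ]
```

```bash
python3 -m handwheel '[[[29,49,6,0,0,9.4,1],[29,49,6,0,0,9.4,1],[29,49,6,0,0,9.4,1],[29,49,6,0,0,9.4,1],[29,49,6,0,0,9.4,1],[29,49,6,0,0,9.4,1],[29,49,6,0,0,9.4,1],[29,49,6,0,0,9.4,1]]]' 60
cat >> h.py <<'E'
def snap(name,tag):
    from rig import sense,capture
    st=sense(); c=capture(name); pickle.dump((c,st),open(tag+".pkl","wb")); cv2.imwrite(f"pics/{tag}.png",c["image"][:,:,::-1]); return c,st
def load(tag): return pickle.load(open(tag+".pkl","rb"))
E
python3 - <<'E'
from h import *
np.set_printoptions(precision=3,suppress=True)
c,st=snap("wrist","w1"); print(c["hand_eye"],st["eef_pos"],R.from_quat(st["ee_rot"][[1,2,3,0]]).as_matrix(),st["joints"],c["fx"])
for P in [(432,-19,70),(611,0,85),(594,-192,32)]: print(proj(c,P,st))
E
```

```text
time_s: 1.1
eef_pos: [370.9, -112.7, 287.5]
ee_rot: [0.0, 0.702, 0.712, -0.0]
force: [-0.1, -1.3, 0.7]
grip_width: 1.001
grip_force: 0.0
[[  -0.001   -0.95    -0.312   80.444]
 [   1.      -0.      -0.001    0.354]
 [   0.001   -0.312    0.95  -134.842]
 [   0.       0.       0.       1.   ]] [ 370.907 -112.651  287.476] [[-0.014  1.     0.   ]
 [ 1.     0.014 -0.   ]
 [-0.     0.    -1.   ]] [-0.6   -0.035  1.775 -0.     1.402 -0.613] 393.94158145218677
[[384.963 105.998]]
[[616.479  82.803]]
[[518.35  281.608]]
```

```bash
python3 -m handwheel '[[[40,5,30,0,0,0,1],[40,5,30,0,0,0,1],[40,5,20,0,0,0,1],[0,0,0,0,0,0,1]]]'
python3 - <<'E'
from h import *
np.set_printoptions(precision=1,suppress=True)
c,st=snap("wrist","w2"); print(st["eef_pos"])
a=load("w1")[0]["image"]
cv2.imwrite("pics/w12.png",cv2.resize(np.hstack([a,c["image"]]),(800,300))[:,:,::-1])
E
```

```text
time_s: 1.65
eef_pos: [492.0, -99.2, 367.1]
ee_rot: [0.0, 0.704, 0.711, 0.0]
force: [-0.2, -0.4, -0.2]
grip_width: 1.001
grip_force: 0.0
[492.  -99.2 367.1]
```

View pics/w2.png

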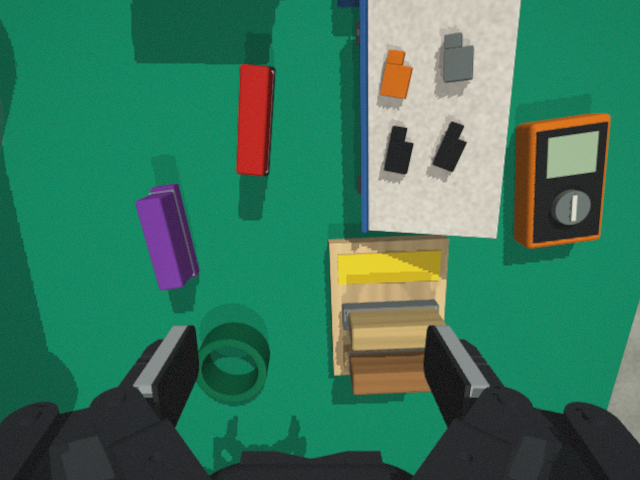

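View pics/w1.png

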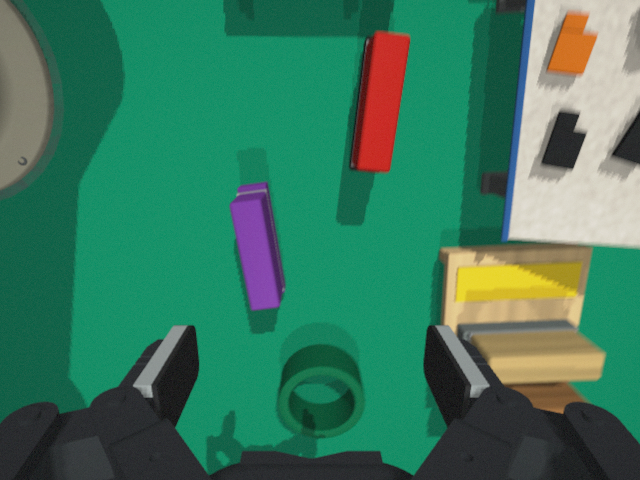

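w2 shows the scraper at (255,120), the chips at (396,75), (458,58), (399,150) and (450,147), the board's shelf-side corners at (366,231) and (497,238), and the pad at (390,267). w1 shows the scraper at (380,100) and the pad at (518,282).

```bash
cat >> h.py <<'E'
def mask(img,lo,hi,near):
    m=cv2.inRange(cv2.cvtColor(img,cv2.COLOR_RGB2HSV),np.array(lo),np.array(hi))
    m=cv2.morphologyEx(m,cv2.MORPH_OPEN,np.ones((3,3),np.uint8))
    cs,_=cv2.findContours(m,cv2.RETR_EXTERNAL,cv2.CHAIN_APPROX_NONE)
    cs=[c for c in cs if cv2.contourArea(c)>60]
    return min(cs,key=lambda c:abs(cv2.pointPolygonTest(c,near,True)) if cv2.pointPolygonTest(c,near,True)<0 else 0)
def feat(cont):
    h=cv2.convexHull(np.float32(cont).reshape(-1,2)); m=cv2.moments(h)
    A=m["m00"]; a,b,c=m["mu20"]/A,m["mu11"]/A,m["mu02"]/A
    return np.array([m["m10"]/A,m["m01"]/A,a/10,b/10,c/10])
E
python3 - <<'E'
from h import *
from scipy.optimize import least_squares
np.set_printoptions(precision=2,suppress=True)
w1,w2=load("w1"),load("w2");d=pickle.load(open("c0.pkl","rb"));t=(d["top"],None)
def fit(views,lo,hi,box,p0):
    F=[]
    for (c,st),near in views:
        k=mask(c["image"],lo,hi,near); f=feat(k)
        # contour runs through pixel centres: dilate by half pixel in the 2nd moments is minor
        F.append((c,st,f))
    def P(p):
        x,y,z,a=p; b=np.array([(i,j,k) for i in box[0] for j in box[1] for k in box[2]],float)
        ca,sa=np.cos(a),np.sin(a); return np.c_[x+b[:,0]*ca-b[:,1]*sa,y+b[:,0]*sa+b[:,1]*ca,z+b[:,2]]
    def res(p): return np.concatenate([(feat(proj(c,P(p),st))-f)*[1,1,.3,.3,.3] for c,st,f in F])
    r=least_squares(res,p0,x_scale=[1,1,1,.01]); return r.x,r.fun
red=((0,120,60),(8,255,255))
r=fit([(w1,(380,100)),(w2,(255,120))],*red,[(-55,55),(-15,15),(20,70)],[432,-19,0,1.57]);print("scraper w12",r[0],np.degrees(r[0][3]));print(r[1])
yel=((22,120,70),(35,255,255))
for v in ([(w1,(518,282)),(w2,(390,267))],):
    r=fit(v,*yel,[(-65,65),(-20,20),(0,2)],[594,-192,30,0.05]);print("pad",r[0],np.degrees(r[0][3]));print(r[1])
for nm,(c,st),near in (("w2",w2,(430,200)),("w1",w1,(560,200)),("top",t,(300,200))):
    k=mask(c["image"],(0,0,130),(179,60,255),near)
    print(nm,cv2.approxPolyDP(cv2.convexHull(k),3,True).reshape(-1,2).tolist())
for (c,st),near in ((w1,(518,282)),(w2,(390,267)),(t,(399,219))):
    k=mask(c["image"],*yel,near); print("pad px",cv2.approxPolyDP(cv2.convexHull(k),2,True).reshape(-1,2).tolist())
E
```

```text
scraper w12 [430.1  -19.34   0.     1.56] 89.4964209945203
[-0.2   0.92 -0.05  2.81  1.98  0.58 -0.49  0.33  1.83  1.42]
pad [ 592.45 -193.1    30.05    0.05] 2.784359469435624
[-1.08  0.33 -0.04  0.34 -0.29  0.58 -0.97  0.24  0.12 -0.1 ]
w2 [[520, 0], [496, 237], [370, 230], [368, 0]]
w1 [[639, 0], [639, 247], [508, 239], [535, 0]]
top [[379, 185], [380, 230], [292, 237], [288, 192]]
pad px [[581, 261], [577, 293], [574, 297], [455, 302], [457, 269], [462, 266]]
pad px [[440, 250], [438, 280], [338, 284], [337, 255]]
pad px [[403, 199], [407, 241], [394, 242], [390, 200]]
```

```bash
cat > fit.py <<'E'
from h import *
from scipy.optimize import least_squares
np.set_printoptions(precision=2,suppress=True)
RED=((0,120,60),(8,255,255)); YEL=((22,120,70),(35,255,255))
SC=[(-55,55),(-15,15),(20,70)]; PAD=[(-65,65),(-20,20),(0,2)]
def fit(views,lo,hi,box,p0,zfix=False):
    F=[(c,st,feat(mask(c["image"],lo,hi,n))) for (c,st),n in views]
    b=np.array([(i,j,k) for i in box[0] for j in box[1] for k in box[2]],float)
    def P(p):
        x,y,z,a=p; ca,sa=np.cos(a),np.sin(a)
        return np.c_[x+b[:,0]*ca-b[:,1]*sa,y+b[:,0]*sa+b[:,1]*ca,z+b[:,2]]
    s=np.array([1,1,0 if zfix else 1,.02])
    res=lambda u: np.concatenate([(feat(proj(c,P(p0+(u-9)*s),st))-f)*[1,1,.3,.3,.3] for c,st,f in F])
    r=least_squares(res,[9.]*4,diff_step=.02); return p0+(r.x-9)*s,r.fun
E
python3 - <<'E'
from fit import *
w1,w2=load("w1"),load("w2");d=pickle.load(open("c0.pkl","rb"));t=(d["top"],None);s=(d["scene"],None)
A=np.array
for v in ([(w1,(380,100)),(w2,(255,120))],[(w1,(380,100))],[(w2,(255,120))],[(t,(342,277)),(s,(306,203))]):
    r=fit(v,*RED,SC,A([432,-19,0,1.57]),len(v)==1);print("scraper",r[0],np.degrees(r[0][3]),r[1])
for v in ([(w1,(518,282)),(w2,(390,267))],[(w1,(518,282))],[(w2,(390,267))]):
    r=fit(v,*YEL,PAD,A([594,-192,30,0.05]),len(v)==1);print("pad",r[0],np.degrees(r[0][3]),r[1])
# board fit: corner observations
def B(x,y,a,b,z0=85):
    th=np.radians(24); X=x+np.array([b[0]*np.cos(th)*np.cos(a)-b[1]*np.sin(a)])[0]
    return [X,y+b[0]*np.cos(th)*np.sin(a)+b[1]*np.cos(a),z0+b[0]*np.sin(th)]
C=[(w2,(70,-130),(496.5,237.5)),(w2,(-65,-130),(369,230.5)),(w1,(-65,-130),(508,239)),(t,(70,-130),(379.5,185)),(t,(70,130),(288,191.5))]
L=[(w2,70,(520,0)),(w2,-65,(367.5,0)),(w1,-65,(535,0))]
def res(p):
    o=[]
    for (c,st),b,px in C: o+=list(proj(c,B(p[0],p[1],p[2],b,p[3]),st)[0]-px)
    for (c,st),bx,px in L:
        q=proj(c,[B(p[0],p[1],p[2],(bx,0),p[3]),B(p[0],p[1],p[2],(bx,50),p[3])],st); n=q[1]-q[0]; n/=np.linalg.norm(n); e=q[0]-px; o.append(n[0]*e[1]-n[1]*e[0])
    return np.array(o)
r=least_squares(res,[611,-5,.047,85],x_scale=[1,1,.01,1]);print("board",r.x,np.degrees(r.x[2]),r.fun)
x,y,a,z=r.x
# chips in the board frame from w2 (plane intersection at 8mm)
th=np.radians(24);Rb=np.array([[np.cos(th)*np.cos(a),-np.sin(a),-np.sin(th)*np.cos(a)],[np.cos(th)*np.sin(a),np.cos(a),-np.sin(th)*np.sin(a)],[np.sin(th),0,np.cos(th)]])
for px in [(396,75),(458,58),(399,150),(450,147)]:
    o,dd=ray(w2[0],px,w2[1]); o=Rb.T@(o-[x,y,z]);dd=Rb.T@dd; print("chip",(o+dd*(8-o[2])/dd[2]))
E
```

```text
scraper [429.81 -18.99  -3.66   1.49] 85.12052380159906 [-0.8   0.57  0.46 -0.09  0.69  0.96 -0.63  0.32 -0.16  0.7 ]
scraper [429.9  -18.93   0.     1.49] 85.21698040625199 [-0.    0.25  0.57 -0.19  1.7 ]
scraper [429.24 -19.76   0.     1.48] 85.0581213336862 [-0.01  0.1   0.38 -0.19  1.12]
scraper [427.96 -21.76  -0.57   1.49] 85.48747819426029 [ 0.17 -0.02  0.51  0.03  0.06  0.14  0.05  0.7   0.24  0.47]
pad [ 591.95 -192.6    32.14    0.06] 3.183737048386332 [-0.47  0.65  0.41  0.1  -0.24  0.55 -0.77  0.47 -0.05 -0.07]
pad [ 593.53 -192.72   30.      0.06] 3.4098900103782532 [-0.    0.    0.06 -0.01 -0.26]
pad [ 591.79 -194.45   30.      0.05] 3.1120416171783454 [-0.    0.01  0.19 -0.01 -0.1 ]
board [611.13  -4.1    0.06  86.19] 3.4755186333602532 [ 0.49  0.27 -0.14 -0.75 -0.74  0.72 -0.21 -1.16 -0.96 -0.12  0.74  0.04
 -0.76]
chip [-34.27  31.79   8.  ]
chip [22.61 41.08  8.  ]
chip [-30.01 -40.04   8.  ]
chip [ 20.05 -38.17   8.  ]
```

Scraper at (429.7, -19.3), yaw 85.1°, underside about z = 0. Pad at (592.5, -193.5), yaw 3.2°, z about 30-32. Board at (611, -4, 85-86), yaw 3.4°. All agree with the given sizes and heights, and the chips' centres span x -34 to 23 on the board, so one wipe covers them all.

```bash
python3 -m handwheel '[[[-12.5,16,-53,0,0,-5.5,1],[-12.5,16,-53,0,0,0,1],[-12.5,16,-53,0,0,0,1],[-12.5,16,-53,0,0,0,1],[-12.5,16,-50,0,0,0,1],[0,0,0,0,0,0,1]]]'
python3 - <<'E'
from fit import *
c,st=snap("wrist","w3"); Rm=R.from_quat(st["ee_rot"][[1,2,3,0]]).as_matrix()
print(st["eef_pos"],np.degrees(np.arctan2(Rm[1,0],Rm[0,0])),Rm[:,2],proj(c,[429.7,-19.3,70],st))
w1,w2=load("w1"),load("w2")
r=fit([((c,st),tuple(map(float,proj(c,[429.7,-19.3,70],st)[0])))],*RED,SC,np.array([430,-19,0,1.49]),True);print(r,np.degrees(r[0][3]))
E
```

```text
time_s: 2.45
eef_pos: [424.8, -18.5, 103.4]
ee_rot: [-0.003, 0.737, 0.676, -0.002]
force: [0.3, 0.3, 0.3]
grip_width: 1.0
grip_force: 0.0
[424.83 -18.51 103.35] 85.01014028616362 [-0.01  0.   -1.  ] [[321.52 302.86]]
(array([429.62, -20.72,   0.  ,   1.48]), array([-0.04,  1.16,  0.64, -0.09,  6.53])) 85.02409469038344
```

```bash
python3 -m handwheel '[[[0,0,0,0,0,0,1],[0,-1,-20,0,0,0,1],[0,0,-20,0,0,0,1],[0,0,-13,0,0,0,1],[0,0,0,0,0,0,1]]]'
python3 - <<'E'
from fit import *
from rig import *
st=sense();print(st["eef_pos"],R.from_quat(st["ee_rot"][[1,2,3,0]]).as_matrix()[:,2])
E
```

```text
time_s: 3.12
eef_pos: [428.2, -20.8, 52.5]
ee_rot: [0.0, 0.737, 0.675, 0.0]
force: [-0.1, -0.7, -0.1]
grip_width: 1.002
grip_force: 0.0
[428.2  -20.76  52.55] [ 0. -0. -1.]
```

```bash
python3 -m handwheel '[[[1,0,-10,0,0,0,1],[0,0,0,0,0,0,1],[0,0,0,0,0,0,-1],[0,0,0,0,0,0,-1],[0,0,0,0,0,0,-1],[0,0,0,0,0,0,-1]]]' 70
```

```text
time_s: 3.88
eef_pos: [429.1, -20.5, 42.6]
ee_rot: [0.0, 0.737, 0.676, 0.0]
force: [-0.8, -0.4, 4.9]
grip_width: 0.338
grip_force: 69.3
```

```bash
python3 -m handwheel '[[[0,0,20,0,0,0,-1],[0,-10,30,0,0,-10.2,-1],[0,-15,35,0,0,-10.2,-1],[0,-15,30,0,0,-10.2,-1],[0,-15,0,0,0,-10.2,-1],[0,-15,0,0,0,-10.2,-1],[0,-15,0,0,0,-10.2,-1],[0,0,0,0,0,-10.2,-1]]]' && python3 -m handwheel '[[[0,0,0,0,0,-10.2,-1],[20,0,0,0.5,-8,0,-1],[30,0,0,0.5,-8,0,-1],[40,0,0,0.4,-8,0,-1],[40,0,0,0,0,0,-1],[25,0,0,0,0,0,-1],[0,0,0,0,0,0,-1],[0,0,0,0,0,0,-1]]]'
cat >> h.py <<'E'
BO=np.array([611.1,-4.1,85.6]);BA=np.radians(3.4)
RB=R.from_euler("ZY",[BA,-np.radians(24)]).as_matrix()
def bstate(st=None):
    from rig import sense
    st=st or sense(); T=R.from_quat(st["ee_rot"][[1,2,3,0]]).as_matrix()
    # desired tool: x=u, z=-n
    D=np.c_[RB[:,0],-RB[:,1],-RB[:,2]]
    return RB.T@(st["eef_pos"]-BO),np.degrees(R.from_matrix(D@T.T).as_rotvec()),st["force"],st["grip_force"],st["time_s"]
E
python3 - <<'E'
from fit import *
print(RB);[print(k) for k in bstate()]
E
```

```text
time_s: 4.88
eef_pos: [428.7, -106.1, 157.0]
ee_rot: [-0.0, 0.993, 0.115, -0.0]
force: [0.7, 0.3, -1.6]
grip_width: 0.346
grip_force: 69.5
time_s: 5.88
eef_pos: [583.2, -105.2, 156.7]
ee_rot: [-0.006, 0.978, 0.029, 0.208]
force: [-0.3, 0.4, -1.9]
grip_width: 0.344
grip_force: 69.5
[[ 0.91 -0.06 -0.41]
 [ 0.05  1.   -0.02]
 [ 0.41  0.    0.91]]
[ -2.01 -99.26  78.76]
[-0.02 -0.04 -0.01]
[-0.26  0.45 -1.94]
69.46898102760315
5.875
```

```bash
python3 -m handwheel '[[[7,0.4,-13.3,0,0,0,-1],[7,0.4,-13.3,0,0,0,-1],[0,0,0,0,0,0,-1],[0,0,0,0,0,0,-1]]]' >/dev/null
python3 - <<'E'
from fit import *
[print(k) for k in bstate()]
c,st=snap("wrist","w4")
E
```

```text
[  0.84 -99.6   48.95]
[0.02 0.04 0.01]
[ 0.2  -0.67 -1.69]
69.46927428245544
6.375
```

View pics/w4.png

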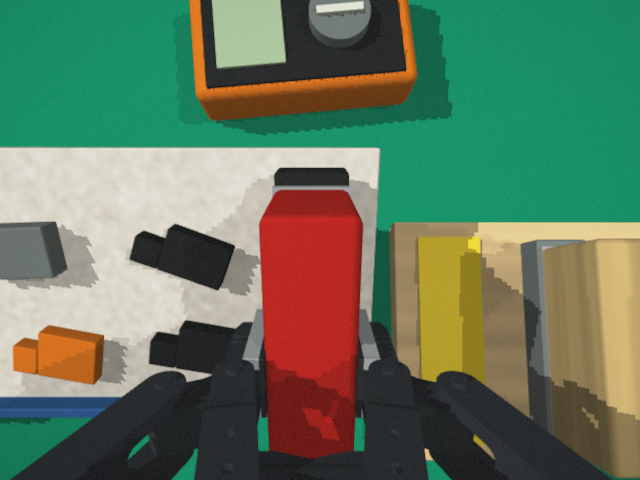

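The scraper (310,310) is held square over the board's shelf end. The nearest chips, at (185,255) and (195,348), are clear of the foot on the tray side, and all four chips are unmoved.

```bash
python3 -m handwheel '[[[0.8,0,-1.8,0,0,0,-1],[0.8,0,-1.8,0,0,0,-1],[0,0,0,0,0,0,-1],[0,0,0,0,0,0,-1]]]'
python3 - <<'E'
from fit import *
[print(k) for k in bstate()[:3]]
E
python3 -m handwheel '[[[0.6,0,-1.4,0,0,0,-1],[0,0,0,0,0,0,-1]]]'
python3 - <<'E'
from fit import *
[print(k) for k in bstate()[:3]]
E
```

```text
time_s: 6.92
eef_pos: [599.5, -104.6, 127.1]
ee_rot: [-0.006, 0.978, 0.029, 0.208]
force: [-0.0, -0.1, -2.1]
grip_width: 0.338
grip_force: 69.5
[  0.87 -99.68  45.09]
[0.02 0.05 0.  ]
[-0.04 -0.07 -2.06]
time_s: 7.18
eef_pos: [600.1, -104.6, 125.5]
ee_rot: [-0.006, 0.978, 0.029, 0.208]
force: [-0.0, -0.0, -2.2]
grip_width: 0.343
grip_force: 69.5
[  0.74 -99.67  43.4 ]
[0.01 0.03 0.  ]
[-0.02 -0.01 -2.22]
```

```bash
for i in 1; do python3 -m handwheel '[[[0.5,0,-1,0,0,0,-1],[0,0,0,0,0,0,-1]]]' >/dev/null; done
cat > b.py <<'E'
from fit import *
[print(k) for k in bstate()]
E
python3 b.py;  python3 -m handwheel '[[[0.4,0,-1,0,0,0,-1],[0,0,0,0,0,0,-1]]]' >/dev/null; python3 b.py
```

```text
[  0.84 -99.73  42.32]
[0.02 0.04 0.  ]
[ 0.27 -0.04 -2.17]
69.46948170661926
7.425
[  0.94 -99.79  42.03]
[ 0.03  0.04 -0.01]
[-7.27 -0.66  6.54]
70.83447217941284
7.675
```

```bash
python3 -m handwheel '[[[-0.3,0,0.8,0,0,0,-1],[-0.6,10,0,0,0,0,-1],[-0.6,10,0,0,0,0,-1],[-0.7,12,0,0,0,0,-1],[-0.7,12,0,0,0,0,-1],[-0.7,12,0,0,0,0,-1],[-0.7,12,0,0,0,0,-1],[-0.7,12,0,0,0,0,-1]]]' >/dev/null;python3 b.py;  python3 - <<'E'
from h import *
snap("wrist","w5")
E
```

```text
[  0.96 -18.8   42.17]
[0.02 0.05 0.  ]
[-0.42 -0.5  -1.4 ]
69.49516296386719
8.675
```

View pics/w5.png

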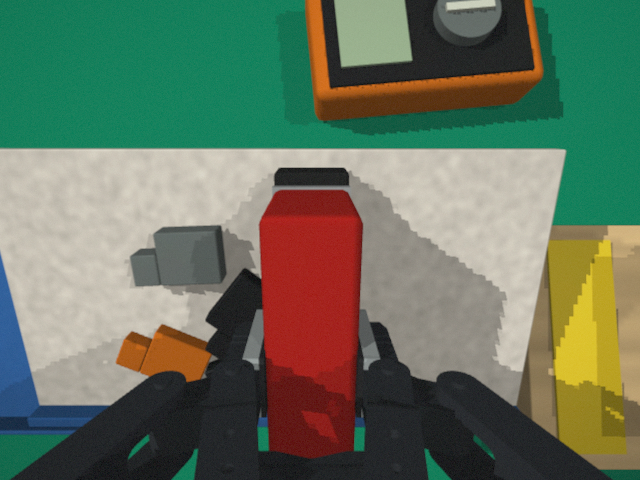

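The black chips are being pushed along at (235,300), and no chip is left behind the scraper. I'll carry on wiping.

```bash
python3 -m handwheel '[[[-0.7,12,0,0,0,0,-1],[-0.7,12,0,0,0,0,-1],[-0.7,12,0,0,0,0,-1],[-0.7,12,0,0,0,0,-1],[-0.7,12,0,0,0,0,-1],[-0.7,12,0,0,0,0,-1],[-0.7,12,0,0,0,0,-1],[-0.5,9,0,0,0,0,-1]]]' >/dev/null;python3 b.py;  python3 -m handwheel '[[[-0.5,9,0,0,0,0,-1],[-0.5,9,0,0,0,0,-1],[-0.5,9,0,0,0,0,-1],[-0.5,9,0,0,0,0,-1],[-0.5,9,0,0,0,0,-1],[-0.4,7,0,0,0,0,-1],[0,0,0,0,0,0,-1],[0,0,0,0,0,0,-1]]]' >/dev/null;python3 b.py
python3 - <<'E'
from h import *
snap("wrist","w6")
E
```

```text
[ 0.99 74.41 42.11]
[ 0.02  0.03 -0.01]
[ 0.56 -0.88 -1.39]
69.3877637386322
9.725
[  1.22 125.51  41.99]
[0.02 0.04 0.01]
[-0.02  0.74 -0.94]
69.37184929847717
10.725
```

View pics/w6.png

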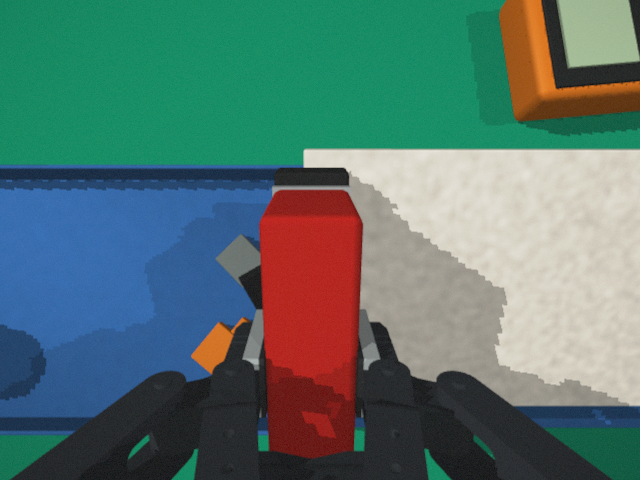

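The leading face is past the board's end. Chips at (240,262) and (215,350) are falling or already in the tray. I'll push a little further, then lift and check.

```bash
python3 -m handwheel '[[[-0.6,10,0,0,0,0,-1],[-0.6,10,0,0,0,0,-1],[0,0,0,0,0,0,-1],[-10,0,22,0,0,0,-1],[-20,-10,45,0,0,0,-1],[-20,-40,45,0,0,0,-1],[0,0,0,0,0,0,-1]]]' >/dev/null;python3 b.py
python3 - <<'E'
from h import *
a=snap("top","t7")[0]["image"][150:300,180:480]; b=snap("wrist","w7")[0]["image"]
o=np.zeros((600,800,3),np.uint8); o[:300,:600]=cv2.resize(a,(600,300)); o[300:,:400]=cv2.resize(b,(400,300)); o[300:,400:]=cv2.resize(snap("scene","s7")[0]["image"][180:400,180:480],(400,300))
cv2.imwrite("pics/m7.png",o[:,:,::-1])
E
```

```text
[  0.45  97.7  168.32]
[0.06 0.43 0.13]
[ 0.56  0.43 -2.26]
69.8292875289917
11.65
```

View pics/m7.png

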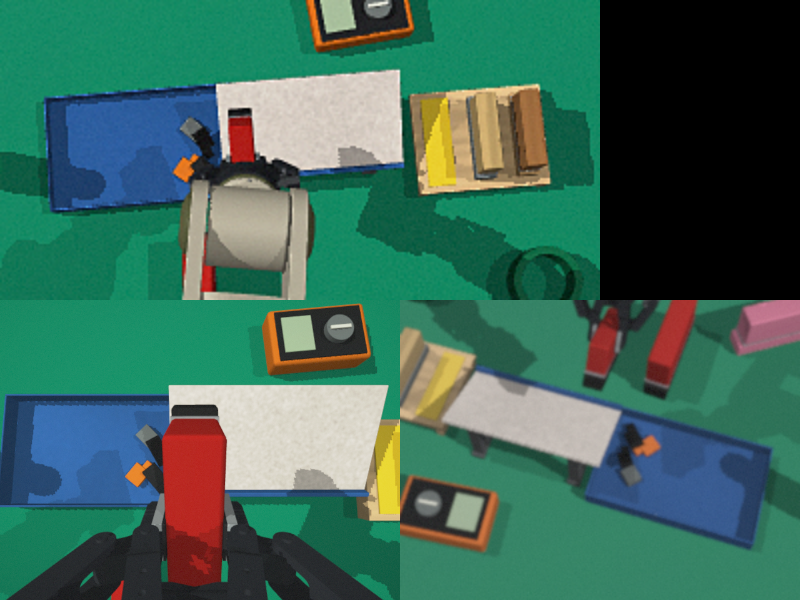

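All four chips are in the tray (scene crop: about (625,465) and (640,440)), the board is clean and the blocks are unmoved. Next I'll go above the pad and stand the scraper upright.

```bash
python3 -m handwheel '[[[6,-30,0,-0.5,8,0,-1],[8,-36,0,-0.5,8,0,-1],[8,-36,0,-0.4,8,0,-1],[8,-36,0,0,0,0,-1],[8,-36,0,0,0,0,-1],[8,-36,-10,0,0,0,-1],[7,-36,-15,0,0,0,-1],[2,-36,-15,0,0,0,-1]]]' >/dev/null; python3 -m handwheel '[[[0,0,0,0,0,0,-1],[0,0,0,0,0,0,-1],[0,0,0,0,0,0,-1]]]';  python3 - <<'E'
from fit import *
c,st=snap("wrist","w8");s=snap("scene","s8")[0]
T=R.from_quat(st["ee_rot"][[1,2,3,0]]).as_matrix();a=np.radians(3.2)
D=np.array([[np.cos(a),np.sin(a),0],[np.sin(a),-np.cos(a),0],[0,0,-1]])
print(st["eef_pos"],np.degrees(R.from_matrix(D@T.T).as_rotvec()),proj(c,[592.5,-193.5,32],st))
# tray frame
t=np.array([np.cos(np.radians(3.4)),np.sin(np.radians(3.4))]);v=np.array([-t[1],t[0]]);tc=BO[:2]+250*v
for p in [(354,279),(351,306),(366,287),(349,297)]:
    q=onz(s,p,10)[:2]-tc; print("chip in tray",q@t,q@v)
a=cv2.resize(s["image"][240:340,300:400],(600,600));b=np.hstack([a,np.zeros((600,200,3),np.uint8)])
b=np.zeros((600,800,3),np.uint8); b[:400,:400]=cv2.resize(s["image"][240:340,310:410],(400,400));b[:400,400:]=cv2.resize(snap("top","t8")[0]["image"][180:260,200:300],(400,400))
b[400:,:]=cv2.resize(c["image"],(800,600))[200:400]
cv2.imwrite("pics/m8.png",b[:,:,::-1])
E
```

```text
time_s: 13.18
eef_pos: [592.1, -189.9, 195.9]
ee_rot: [-0.0, 1.0, 0.031, 0.0]
force: [-0.1, 0.3, -1.4]
grip_width: 0.338
grip_force: 69.7
[ 592.14 -189.86  195.9 ] [-0.01  0.01 -0.3 ] [[316.01 229.19]]
chip in tray -45.38890833736893 -94.78053064888184
chip in tray 20.79609020430682 -83.0971475652836
chip in tray -34.00008578440746 -63.42536169810076
chip in tray 1.1068793578191745 -93.33681512645913
```

View pics/m8.png

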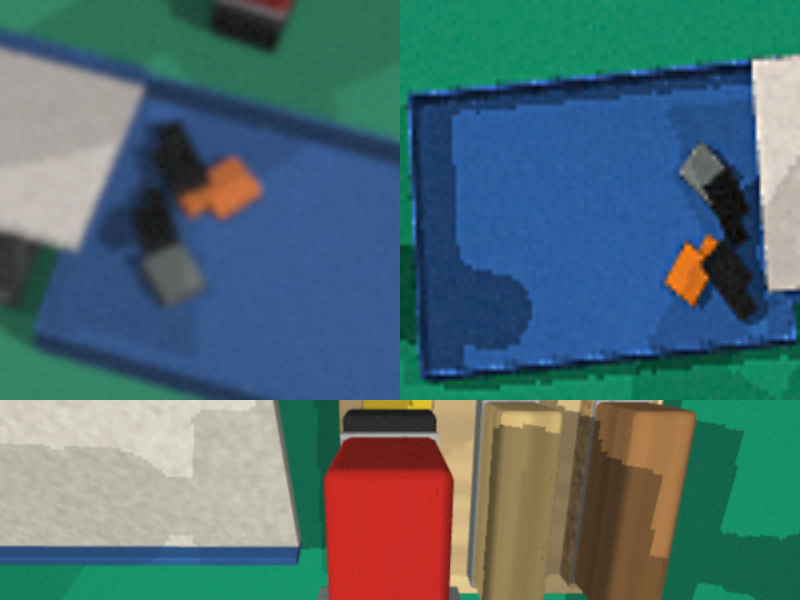

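Both views show four chips inside the tray walls, the black ones leaning slightly on the grey and the orange. The scraper is upright above the pad with the pale and brown blocks to its right. I'll lower it partway and check its position against the pad.

```bash
python3 -m handwheel '[[[0.4,-3.6,-20,0,0,-0.3,-1],[0,0,-30,0,0,0,-1],[0,0,-30,0,0,0,-1],[0,0,-20,0,0,0,-1],[0,0,0,0,0,0,-1],[0,0,0,0,0,0,-1]]]';  python3 - <<'E'
from fit import *
c,st=snap("wrist","w9");e=st["eef_pos"];z=e[2]-42.6
print(e,"foot",z)
u=np.array([np.cos(.0559),np.sin(.0559),0]);v=np.array([-u[1],u[0],0])
print("red far top edge pred",proj(c,[e+u*55+v*s+[0,0,z+70-e[2]] for s in(-15,15)],st))
k=mask(c["image"],*RED,(320.,260.));print("red approx",cv2.approxPolyDP(k,4,True).reshape(-1,2).tolist())
P=np.array([592.5,-193.5,32]);print("pad far end pred",proj(c,[P+u*65+v*s for s in(-20,20)],st))
k=mask(c["image"],*YEL,tuple(map(float,proj(c,P+u*63,st)[0])));print("yellow",cv2.boundingRect(k),cv2.approxPolyDP(k,2,True).reshape(-1,2).tolist())
E
```

```text
time_s: 14.08
eef_pos: [592.7, -194.8, 97.1]
ee_rot: [0.0, 1.0, 0.027, 0.001]
force: [0.3, -0.5, -1.1]
grip_width: 0.34
grip_force: 69.7
[ 592.74 -194.76   97.08] foot 54.47950691666602
red far top edge pred [[365.46 217.04]
 [258.12 217.28]]
red approx [[280, 190], [259, 222], [269, 450], [315, 458], [353, 448], [354, 410], [349, 409], [354, 407], [362, 223], [344, 191]]
pad far end pred [[349.04 154.75]
 [268.2  154.92]]
yellow (269, 155, 82, 31) [[269, 156], [270, 185], [274, 184], [274, 173], [280, 167], [343, 167], [349, 172], [350, 155]]
```

View pics/w9.png

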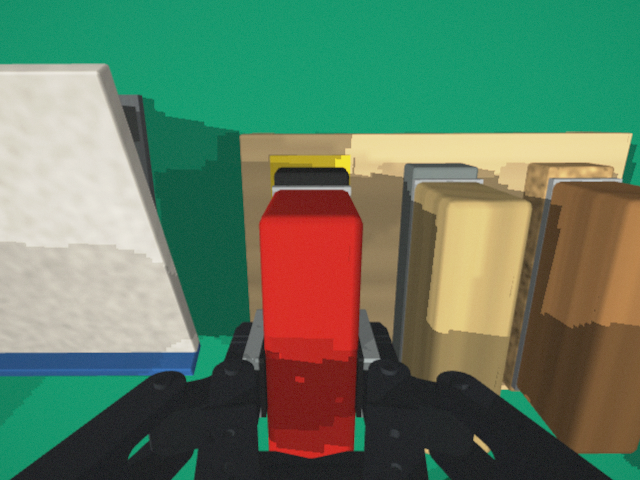

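The pad's far edge is at row 155, columns 269-350, within a pixel of the prediction. The scraper hangs centred over it (foot end at (312,176)) with clear space to the pale block at (440,250).

```bash
python3 -m handwheel '[[[1.5,0.8,-6,0,0,0,-1],[0,0,-6,0,0,0,-1],[0,0,-6,0,0,0,-1],[0,0,0,0,0,0,-1],[0,0,0,0,0,0,-1]]]'; python3 -m handwheel '[[[0,0,-1.5,0,0,0,-1],[0,0,-1,0,0,0,-1],[0,0,0,0,0,0,-1]]]'
```

```text
time_s: 14.75
eef_pos: [593.8, -193.9, 77.9]
ee_rot: [-0.0, 1.0, 0.027, 0.0]
force: [-0.6, 0.0, -2.1]
grip_width: 0.34
grip_force: 69.7
time_s: 15.12
eef_pos: [593.7, -193.8, 75.3]
ee_rot: [-0.0, 1.0, 0.027, -0.0]
force: [0.5, 0.2, -1.5]
grip_width: 0.343
grip_force: 69.7
```

```bash
python3 -m handwheel '[[[0,0,-0.8,0,0,0,-1],[0,0,0,0,0,0,-1]]]'; python3 -m handwheel '[[[0,0,-0.7,0,0,0,-1],[0,0,0,0,0,0,-1]]]'
```

```text
time_s: 15.38
eef_pos: [593.8, -193.9, 74.6]
ee_rot: [0.0, 1.0, 0.027, 0.0]
force: [-0.1, 0.5, -1.0]
grip_width: 0.343
grip_force: 69.8
time_s: 15.62
eef_pos: [593.8, -193.9, 74.6]
ee_rot: [0.0, 1.0, 0.027, 0.0]
force: [-3.1, 0.6, 5.5]
grip_width: 0.34
grip_force: 70.8
```

Firm contact with the pad. I'll open partway to stay clear of the pale block, then rise.

```bash
python3 -m handwheel '[[[0,0,0.3,0,0,0,-0.2],[0,0,0,0,0,0,-0.1],[0,0,0,0,0,0,0.1],[0,0,0,0,0,0,0.1],[0,0,0,0,0,0,0.1]]]'; python3 -m handwheel '[[[0,0,8,0,0,0,0.1],[0,0,20,0,0,0,0.1],[0,0,40,0,0,0,0.1],[0,0,50,0,0,0,0.1],[0,0,40,0,0,0,0.1],[-40,0,30,0,0,0,0.1],[-40,0,0,0,0,0,0.1],[0,0,0,0,0,0,0.1]]]'
python3 - <<'E'
from fit import *
c,st=snap("wrist","w10");print(st["eef_pos"],st["force"])
r=fit([((c,st),tuple(map(float,proj(c,[593,-193.5,102],st)[0])))],*RED,SC,np.array([593,-193.5,32,.056]),True);print(r,np.degrees(r[0][3]))
t=snap("top","t10")[0];p=c["image"];o=np.zeros((480,800,3),np.uint8);o[:,:640]=p;o[:120,640:]=cv2.resize(t["image"][170:260,380:500],(160,120))
o[120:240,640:]=cv2.resize(t["image"][180:260,195:300],(160,120));cv2.imwrite("pics/m10.png",o[:,:,::-1])
E
```

```text
time_s: 16.25
eef_pos: [593.7, -193.8, 74.1]
ee_rot: [-0.0, 1.0, 0.027, -0.0]
force: [-0.4, -0.3, 0.5]
grip_width: 0.551
grip_force: 0.0
time_s: 17.25
eef_pos: [512.1, -193.8, 263.4]
ee_rot: [0.0, 1.0, 0.027, 0.0]
force: [0.9, 0.0, 0.2]
grip_width: 0.553
grip_force: 0.0
[ 512.12 -193.76  263.45] [0.9  0.04 0.25]
(array([ 593.85, -193.73,   32.  ,    0.06]), array([0.  , 0.61, 0.36, 0.05, 3.09])) 3.4269815388989815
```

View pics/m10.png

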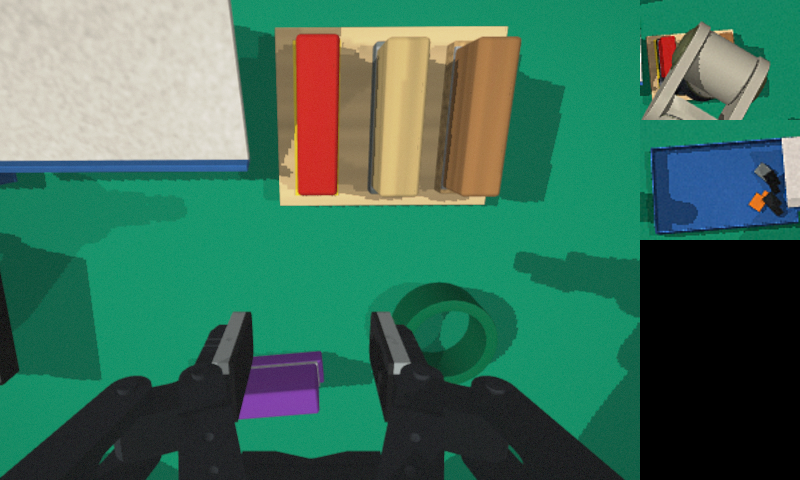

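The scraper (317,115) stands upright on the pad, in line with the pale and brown blocks. It fits at (593.9, -193.7), yaw 3.4°, against the pad at (592.5, -193.5), yaw 3.2°. The chips lie in the tray and the gripper is clear.

```bash
python3 -c "
from rig import *
print(finish_job())"
```

```text
the job is handed in; nothing more can be done
None
```

The job is handed in: my last pictures show all four chips in the tray and the scraper released upright on the pad, about 1.5 mm and 0.2° off centre, with the blocks unmoved; no verdict was returned.

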